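Lock the T-pin stop into the slate dressing jig

ROBOT

A 7-joint arm with a two-finger parallel gripper is mounted at the origin on a cart in front of the work surface, level with it; the furniture and walls round the work are solid. World frame = base frame: x ahead of the robot, y to its left, z up, the work surface at z = 0. Lengths are in m, angles in rad, forces in N, time in s.
With the tool pointing down it reaches from about 0.4 to 0.85 m from the base axis. Payload 4.5 kg.
Tool frame: the origin (TCP) lies at the very end of the fingers, on their centre line; the grasp point (between the pads) lies 19 mm behind it (tcp_to_grasp is the z of the grasp point in the tool frame, in m); z points along the fingers, y is the line along which they close (so a half turn about z gives the same grasp; the last joint's range is limited). The gripper opens to 88 mm and grips with 3 to 60 N. Pads are 18 mm wide; open, the fingers measure 123 mm over their backs; the gripper's body (75 mm by 187 mm) begins 45 mm behind the grasp point.
Start: joints at [-1.245, 0.689, -0.195, 1.565, 0.157, 0.902, -0.215], TCP at [0.18, 0.599, 0.239] pointing down, gripper open.
Joint ranges: [-3.01, 3.01], [-0.46, 2.08], [-1.47, 1.51], [0.13, 2.56], [-1, 4.14], [0.04, 2.09], [-2.66, 2.66]. Speed limits (rad/s): [2.57, 2.57, 3.14, 3.14, 3.14, 3.14, 3.14].

INTERFACE

Orientations are given as a unit quaternion [x, y, z, w].
In Python, from plant import * gives the robot as it stands. The module is installed in compiled form; this text tells all that it offers.
- The arm moves only by the shell command python3 -m jog 'ROWS' [OPENING] [FORCE]. ROWS is JSON, a list that holds one entry, the list of rows, each a list of 6 numbers: the shift along the tool's x, y, z in m, then the turn, a rotation vector about the tool's x, y, z in rad. In form: [[[dx, dy, dz, ax, ay, az], ...]]. A call has 1 to 12 rows; each row shifts and turns the commanded pose from where the row before left it, along the tool's axes as they then stand; what a row does not reach is not made up. A row lasts 1/8 s, in which the tool goes at most 62.5 mm and 10.7 degrees, less where a joint would pass 70% of its speed; a pose out of reach is approached as far as the arm can. A call with a gripper value outside its range is refused whole. OPENING is the finger opening in m, from 0 to 0.0881, set as the call begins (- or left out, the last holds). The fingers move at their own pace and stop on an object; FORCE is the grip in N (left out, the last holds). Time passes only in rows, so rows that do not move let the fingers close. It gives the time, the measured TCP pose, the force, the opening and the grip force at its end, in the units of the state.
- get_state(): the state, without advancing time (a new reading comes with each control period).
- snapshot(name): name is "side" or "top"; returns a dict with "frame" (420x560x3 uint8, red, green, blue), "mtx" (3x3 intrinsics, pixels), "xyz" and "orientation" of the camera in the world. Camera axes: x right, y down, z forward; pixel columns grow to the right and rows downward; lengths in m; the calibration is good to about 2 mm. A picture is of the moment at which its call begins. There is no depth.
- finish_job(): hands the job in; it is judged then, once.
The state is a dict: "clock": time; "q": joint angles; "qd": joint speeds; "joint_torque": joint torques, N m; "tool_pos": TCP position; "eef_rot": TCP orientation; "contact_force": force on the tool from outside, world axes, zero at the start; "moment": the same for the moment, N m; "opening": opening from 0.0 (shut) to 1.0 (fully open); "finger_force": force on a finger pad.
Only numpy, scipy, OpenCV 4.12 (cv2) and the standard library are available. Lean on these libraries where they do the work, as an engineer would, in place of code of your own. Each camera call takes 0.05 s, during which the arm holds its last target. There are 200 camera calls.

TASK

Take the T-pin (the one with the flat wing grip) from the plywood rack, put its T-head down through the slot of the slate dressing jig until its collar rests on the plate, then give it a quarter turn so that the head lies crosswise under the slot, and let go. Leave the round-knobbed pin in its place in the rack.

Things in the scene. Friction and masses are not known exactly. Their poses are not given: they have to be found in the camera images.
- t_pin_grip (a point): Centre of the T-pin's dark wing grip, 52 long x 14 thick x 30 mm tall. Loose upright steel pin, 80 mm tall, 0.15-0.31 kg. Below this point: neck 16 mm across; collar 54 mm across, 8 thick, underside 35 mm down; stem 12 mm across, 18 long; T-head 52 x 16 mm, 12 tall, lower face 65 mm down. x: along wing and T-head, which are parallel (either way round is the same); z: up. Pinch it across the 14 mm.
- rack: Fixed plywood pin rack: board 120 (x) x 240 (y) mm, 10 thick, on two legs; origin at its centre on the bench, board top 70 mm up. Two slots 68 long (x) x 30 mm wide, at y +60 and -60 mm; the T-pin and the round-knobbed pin hang in them by their collars, either in either, the T-head lengthwise. Lift the pin straight up; the foot must rise 40 mm to come clear.
- slot (a point): Centre of the slot's mouth in the upper face of the fixed jig: aluminium plate 170 x 300 mm, 10 thick, top 70 mm above the bench, on two wooden cheeks, open below. Slot 68 long (x) x 30 mm wide (y), right through. Pin seated: wing centre 35 mm above this point, top of T-head 8 mm below the plate's underside; turn it either way, collar up to 5 mm off the plate. A loose slate lies beside the slot.
- round_pin_knob (a point): Centre of the knob of the other loose pin in the rack, the one to leave alone: round dark knob 34 mm across and 28 mm tall, same collar, straight round foot without T-head. 120 mm from the T-pin.
Mind the look-alikes: they are no part of the job. Leave any pink or yellow look-alike of the part that bears t_pin_grip alone.

How it is judged:
By the outcome, as a careful person would: the job done as asked, in the order asked, and still so for the second after the job is handed in, with the robot touching nothing.
It also fails if it takes over 48 s, if anything falls off the work surface, if the arm or the gripper's body presses on something with over 40 N, if the wrist force passes 120 N, or if a joint passes its speed limit or range.

## Working session

There is one attempt and no reset: what is moved stays moved. The work goes in short steps, Python scripts to look and compute and a shell command to move; the robot and the scene stay as the last step left them, time stands still between calls to the robot, and variables do not carry over. Pictures are saved under pics/ and viewed, at most 10 in all, crops included, and the job is handed in when it is done.

```bash
mkdir -p pics; cat > h.py <<'E'
from plant import *
import numpy as np, cv2
from scipy.spatial.transform import Rotation as R
def snap(name,fn):
    s=snapshot(name); cv2.imwrite('pics/'+fn,s["frame"][:,:,::-1]); np.save('pics/'+fn[:-4]+'.npy',s,allow_pickle=True); return s
def load(fn): return np.load('pics/'+fn+'.npy',allow_pickle=True).item()
def ray(s,u,v):
    d=np.linalg.inv(s["mtx"])@[u,v,1]; return np.array(s["xyz"]),R.from_quat(s["orientation"]).apply(d)
def plane(s,u,v,z):
    o,d=ray(s,u,v); return o+d*(z-o[2])/d[2]
def proj(s,p):
    c=R.from_quat(s["orientation"]).inv().apply(np.array(p)-s["xyz"]); c=np.array(s["mtx"])@c; return c[:2]/c[2]
E
python3 - <<'E'
from h import *
for n in("top","side"):
    s=snap(n,n+'1.png'); print(n,s["xyz"],R.from_quat(s["orientation"]).as_matrix()[:,2],s["mtx"][0])
st=get_state();print(st)
E
```

```text
top [0.34230232 0.06550297 0.99736647] [ 0.17764845 -0.02977285 -0.98364354] [380.7350527    0.         277.87608981]
side [-0.19314601 -0.92320287  0.7304906 ] [ 0.51667457  0.72147903 -0.46099393] [437.61992744   0.         273.91505484]
{'clock': 0.1, 'q': array([-1.24519617,  0.68990752, -0.19452977,  1.56621366,  0.15727375,
        0.9025008 , -0.21513876]), 'qd': array([ 0.00020527, -0.00065739,  0.00074154, -0.00358087,  0.00088289,
       -0.00156903,  0.00045091]), 'joint_torque': array([-2.57662279e-03, -5.28497136e+01, -1.27144933e+00, -1.53837669e+01,
       -5.25849278e-02,  1.97776157e-03,  6.35544234e-05]), 'tool_pos': array([0.17966728, 0.59803604, 0.23799287]), 'eef_rot': array([ 1.45370334e-01,  9.89376972e-01, -8.17273436e-04, -7.37225104e-05]), 'contact_force': array([-0.2775294 ,  0.87394546, -0.08635877]), 'moment': array([0.00851263, 0.00450643, 0.01046354]), 'finger_force': 0.0, 'opening': 1.0001105333879008}
```

View pics/top1.png

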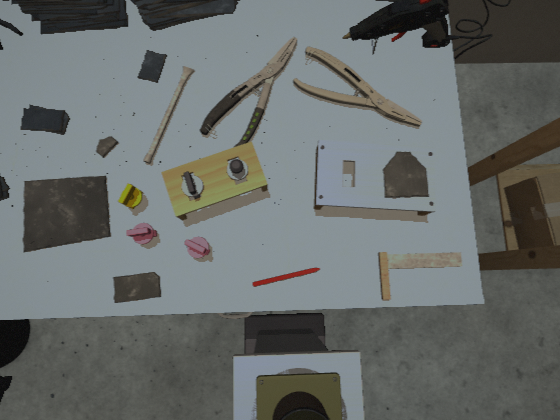

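View pics/side1.png

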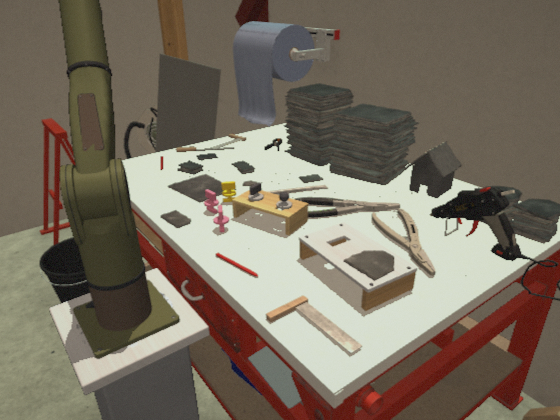

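The top view shows the rack at about (215,180) and the jig at about (375,177). Candidates for the T-pin:
- Dark wing at (191,182)
- Dark round knob at (236,168)
- Yellow look-alike at (130,196)
- Pink look-alikes at (142,233) and (197,247)

By the description it is the dark wing at (191,182). I'll check that in a close crop.

```bash
python3 - <<'E'
from h import *
s=load('top1');f=s["frame"][:,:,::-1]
a=cv2.resize(f[135:225,155:275],None,fx=4,fy=4,interpolation=2)
b=cv2.resize(f[135:225,305:445],None,fx=4,fy=4,interpolation=2)
w=np.zeros((360,360,3),np.uint8)
cv2.imwrite('pics/crop1.png',np.hstack([a,b])[:,:800])
E
```

```text
(no output)
```

View pics/crop1.png

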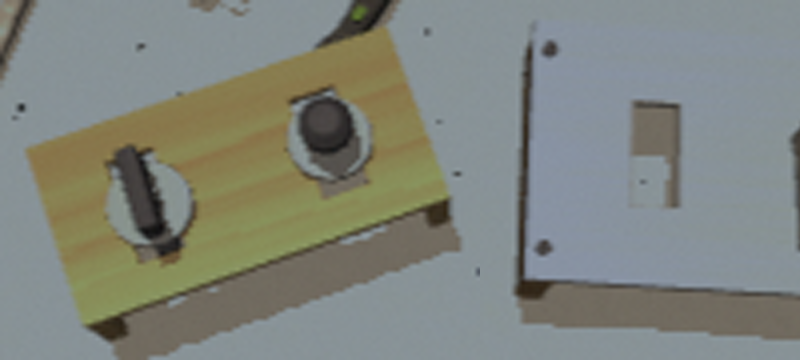

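The crop confirms the choice: the wing runs from about (187,172) to (193,194) px, on a collar in the left rack slot. The round knob is at (236,167). The jig slot's corners are near (343,160.5), (355,161), (355,187) and (342.5,186.5).

```bash
python3 - <<'E'
from h import *
s=load('top1');f=s["frame"]
# slot & plate
q=[(343,160.5),(355,161),(354.75,187),(342.4,186.5)]
P=np.array([plane(s,u,v,.07) for u,v in q]);print(P.round(4),'slot',P.mean(0))
d=(P[0]+P[1]-P[2]-P[3]);print('len',np.linalg.norm(d)/2,'yaw',np.degrees(np.arctan2(d[1],d[0])))
# screws in plate (crop 550,49),(543,247)
a,b=[plane(s,(x-480)/4+305,y/4+135,.07) for x,y in((550,49),(543,247))];e=a-b
print('screw yaw',np.degrees(np.arctan2(e[1],e[0])))
# rack board corners
r=[(25,150),(387,28),(448,195),(90,322)]
Q=np.array([plane(s,155+x/4,135+y/4,.07) for x,y in r]);print('rack',Q.mean(0).round(4)); 
d=Q[0]+Q[3]-Q[1]-Q[2]; yaw=np.arctan2(d[1],d[0])-np.pi/2; print('len',np.linalg.norm(d)/2,'yaw',np.degrees(yaw))
for sg in(60,-60): print(sg,(Q.mean(0)[:2]+sg/1e3*np.array([-np.sin(yaw),np.cos(yaw)])).round(4))
# wing mask
m=(f.max(2)<75).astype(np.uint8);m[:,:180]=0;m[:,202:]=0;m[:168]=0;m[200:]=0
n,l,st,c=cv2.connectedComponentsWithStats(m);k=1+st[1:,4].argmax();pts=np.argwhere(l==k)[:,::-1].astype(np.float32)
W=np.array([plane(s,u,v,.118)[:2] for u,v in pts]);r=cv2.minAreaRect((W*1e3).astype(np.float32));print('wing',r,len(pts))
E
```

```text
[[ 0.6245 -0.1316  0.07  ]
 [ 0.6226 -0.1622  0.07  ]
 [ 0.5548 -0.1571  0.07  ]
 [ 0.5568 -0.126   0.07  ]] slot [ 0.58966612 -0.14423839  0.07      ]
len 0.06795441324548647 yaw -4.464947451468392
screw yaw -4.783708322712793
rack [0.5857 0.1931 0.07  ]
len 0.2362194376288054 yaw 18.55642207510416
60 [0.5666 0.25  ]
-60 [0.6048 0.1362]
wing ((562.677001953125, 244.35386657714844), (57.197566986083984, 17.316326141357422), 21.661680221557617) 160
```

```bash
cat >> h.py <<'E'
def delta(p,yaw):
    st=get_state();r=R.from_quat(st["eef_rot"]);x=r.apply([1,0,0]);y=np.degrees(np.arctan2(x[1],x[0]))
    dy=(yaw-y+90)%180-90
    print('t',round(st["clock"],2),'tcp',st["tool_pos"].round(4),'yaw',y.round(1),'q',st["q"].round(2),'F',st["contact_force"].round(1),'op',round(st["opening"],3),'ff',round(st["finger_force"],1))
    print('tilt z',r.apply([0,0,1]).round(3),'shift tool',r.inv().apply(np.array(p)-st["tool_pos"]).round(4),'az',-np.radians(dy).round(3))
E
python3 -m jog '[[[-0.039,-0.019,0,0,0,0],[-0.039,-0.019,0,0,0,0],[-0.039,-0.019,0,0,0,0],[-0.039,-0.019,0,0,0,0],[-0.039,-0.019,0,0,0,0],[-0.039,-0.019,0,0,0,0],[-0.039,-0.019,0,0,0,0],[-0.039,-0.019,0,0,0,0],[-0.039,-0.019,0,0,0,0],[-0.039,-0.019,0,0,0,0],[-0.039,-0.019,0,0,0,0],[-0.039,-0.019,0,0,0,0]]]' 0.06
python3 -m jog '[[[0,0,0,0,0,-0.16],[0,0,0,0,0,-0.16],[0,0,0,0,0,-0.16],[0,0,0,0,0,-0.16],[0,0,0,0,0,0],[0,0,0,0,0,0],[0,0,0,0,0,0]]]'
python3 - <<'E'
from h import *
delta([.564,.247,.2],20)
t=snap('top','top2.png');s=snap('side','side2.png')
cv2.imwrite('pics/c2.png',np.hstack([cv2.resize(t["frame"][130:230,140:290,::-1],(400,300)),cv2.resize(s["frame"][150:240,190:325,::-1],(400,300))]))
E
```

```text
clock: 1.6
tool_pos: [0.5631, 0.2444, 0.2383]
eef_rot: [0.145, 0.989, -0.0, -0.0]
contact_force: [-0.9, 0.8, -0.3]
opening: 0.682
finger_force: 0.0
clock: 2.48
tool_pos: [0.5623, 0.2457, 0.2387]
eef_rot: [-0.173, 0.985, -0.0, -0.0]
contact_force: [-0.8, -0.1, -0.2]
opening: 0.679
finger_force: 0.0
t 2.48 tcp [0.5623 0.2457 0.2387] yaw -160.1 q [-0.25  0.7  -0.43  1.59  0.34  0.93  1.12] F [-0.8 -0.1 -0.2] op 0.679 ff 0.0
tilt z [-0. -0. -1.] shift tool [-0.002   0.0007  0.0387] az -0.002
```

View pics/c2.png

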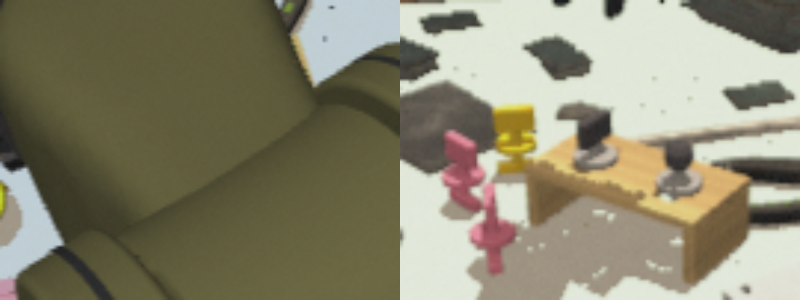

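The top view is now blocked by the arm. The side view shows the wing centred near (255.5,189.5) px, unobstructed. I'll cross-check its position with both rays.

```bash
python3 - <<'E'
from h import *
s=load('side2');t=load('top1')
f=s["frame"]
m=(f.max(2)<70).astype(np.uint8);m[:,:248]=0;m[:,263:]=0;m[:180]=0;m[200:]=0
ys,xs=np.nonzero(m);print(xs.min(),xs.max(),ys.min(),ys.max(),xs.mean(),ys.mean())
print('side ray z=.105',plane(s,xs.mean(),ys.mean(),.105))
# top-face candidates from crop1: wing top outline ends
for x,y in((128,150),(152,234),(126,190),(154,190)): print(plane(t,155+x/4,135+y/4,.12).round(4))
for p in([.564,.247,.105],[.566,.249,.105]): print(proj(s,p),proj(t,[p[0],p[1],.12]))
E
```

```text
251 260 184 194 255.37313432835822 189.22388059701493
side ray z=.105 [0.56683062 0.24546605 0.105     ]
[0.5876 0.2517 0.12  ]
[0.5364 0.237  0.12  ]
[0.5633 0.2525 0.12  ]
[0.5629 0.2361 0.12  ]
[254.45289379 189.2927291 ] [188.86161126 182.14923729]
[254.60812976 188.96057956] [188.01861677 181.34261205]
```

```bash
python3 -m jog '[[[-0.003,0,0.03,0,0,0],[0,0,0.03,0,0,0],[0,0,0.03,0,0,0],[0,0,0.03,0,0,0],[0,0,0.015,0,0,0],[0,0,0.015,0,0,0],[0,0,0,0,0,0]]]' 0.06 
python3 -m jog '[[[0,0,0,0,0,0],[0,0,0,0,0,0],[0,0,0,0,0,0],[0,0,0,0,0,0],[0,0,0,0,0,0]]]' 0 20
python3 -m jog '[[[0,0,0,0,0,0],[0,0,0,0,0,0],[0,0,0,0,0,0]]]' 0 35
python3 - <<'E'
from h import *
delta([.564,.247,.2],19)
s=snap('side','side3.png')
cv2.imwrite('pics/c3.png',cv2.resize(s["frame"][130:240,190:325,::-1],(675,550)))
E
```

```text
clock: 3.45
tool_pos: [0.5649, 0.2465, 0.0881]
eef_rot: [-0.173, 0.985, -0.0, -0.001]
contact_force: [-0.0, -0.5, 0.7]
opening: 0.683
finger_force: 0.0
clock: 4.08
tool_pos: [0.5652, 0.2471, 0.0889]
eef_rot: [-0.173, 0.985, 0.0, 0.0]
contact_force: [-0.1, 0.3, 1.0]
opening: 0.161
finger_force: 19.8
clock: 4.45
tool_pos: [0.5652, 0.247, 0.0889]
eef_rot: [-0.173, 0.985, 0.0, 0.0]
contact_force: [-0.3, 0.9, 1.9]
opening: 0.155
finger_force: 34.6
t 4.45 tcp [0.5652 0.247  0.0889] yaw -160.0 q [-0.3   0.89 -0.34  1.7   0.46  0.63  1.02] F [-0.3  0.9  1.9] op 0.155 ff 34.6
tilt z [ 0.     0.001 -1.   ] shift tool [ 0.0011  0.0004 -0.1111] az 0.017
```

View pics/c3.png

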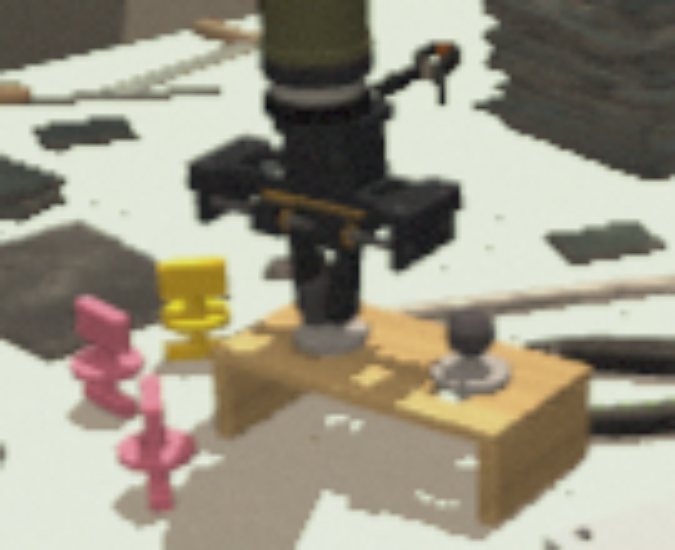

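The fingers hold the wing at 13.7 mm, with the collar visible below them at (330,337) in the crop. I'll lift straight up.

```bash
python3 -m jog '[[[0,0,-0.01,0,0,0],[0,0,-0.02,0,0,0],[0,0,-0.02,0,0,0],[0,0,-0.02,0,0,0],[0,0,-0.02,0,0,0],[0,0,-0.02,0,0,0],[0,0,-0.02,0,0,0],[0,0,0,0,0,0],[0,0,0,0,0,0]]]' 0 40
python3 - <<'E'
from h import *
delta([.5897,-.1442,.21],-4.6)
s=snap('side','side4.png')
cv2.imwrite('pics/c4.png',cv2.resize(s["frame"][110:220,190:325,::-1],(675,550)))
E
```

```text
clock: 5.62
tool_pos: [0.5647, 0.2458, 0.2178]
eef_rot: [-0.173, 0.985, -0.001, -0.001]
contact_force: [-0.2, 0.1, -4.1]
opening: 0.16
finger_force: 39.6
t 5.62 tcp [0.5647 0.2458 0.2178] yaw -160.1 q [-0.25  0.72 -0.43  1.61  0.36  0.89  1.11] F [-0.2  0.1 -4.1] op 0.16 ff 39.6
tilt z [-0.001 -0.001 -1.   ] shift tool [ 0.1095 -0.3752  0.0083] az 0.428
```

View pics/c4.png

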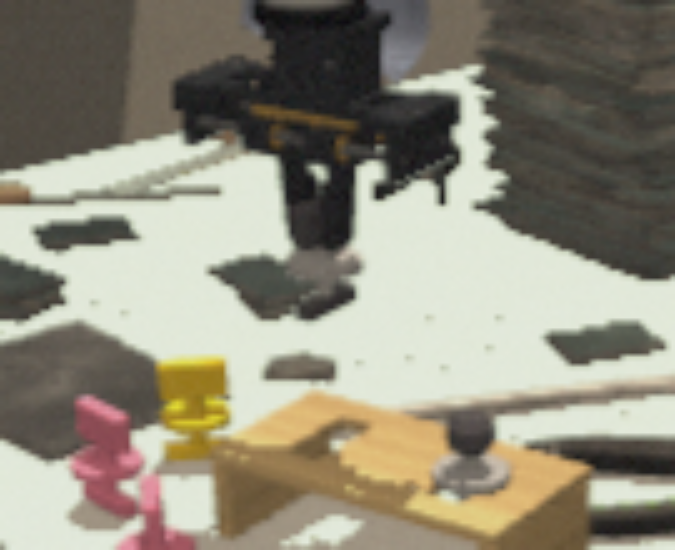

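The pin hangs upright in the grip with its T-head at about (325,300) in the crop. I'll carry it to above the slot.

```bash
python3 -m jog '[[[0.0122,-0.0417,0,0,0,0],[0.0122,-0.0417,0,0,0,0],[0.0122,-0.0417,0,0,0,0],[0.0122,-0.0417,0,0,0,0],[0.0122,-0.0417,0,0,0,0],[0.0122,-0.0417,0,0,0,0],[0.0122,-0.0417,0,0,0,0],[0.0122,-0.0417,0,0,0,0],[0.0122,-0.0417,0,0,0,0],[0,0,0,0,0,0]]]'
python3 -m jog '[[[0,0,0,0,0,0.143],[0,0,0,0,0,0.143],[0,0,0.01,0,0,0.142],[0,0,0.02,0,0,0],[0,0,0,0,0,0],[0,0,0,0,0,0],[0,0,0,0,0,0]]]'
python3 - <<'E'
from h import *
delta([.5897,-.1442,.18],-4.6)
s=snap('side','side5.png')
cv2.imwrite('pics/c5.png',cv2.resize(s["frame"][150:290,285:425,::-1],(600,600)))
E
```

```text
clock: 6.92
tool_pos: [0.5887, -0.1498, 0.217]
eef_rot: [-0.169, 0.986, -0.001, -0.002]
contact_force: [-0.4, -0.7, -2.7]
opening: 0.159
finger_force: 39.7
clock: 7.8
tool_pos: [0.5906, -0.1434, 0.1893]
eef_rot: [0.04, 0.999, 0.0, 0.001]
contact_force: [-0.2, 0.1, -3.6]
opening: 0.16
finger_force: 39.7
t 7.8 tcp [ 0.5906 -0.1434  0.1893] yaw 175.4 q [ 0.35  0.74 -0.34  1.67  0.32  0.79  1.36] F [-0.2  0.1 -3.6] op 0.16 ff 39.7
tilt z [ 0.001  0.    -1.   ] shift tool [ 0.0008 -0.0009  0.0093] az 0.001
```

View pics/c5.png

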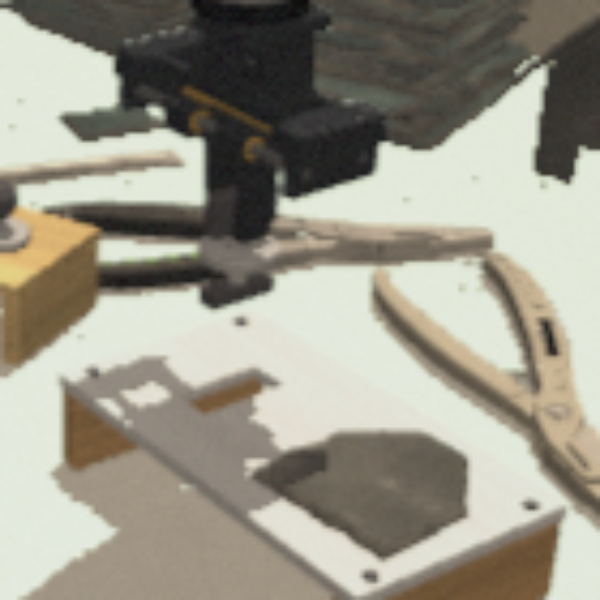

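The T-head is visible below the gripper at crop (237,290), i.e. side px (340.3,217.7). The slot is below it. I'll compare this with the predicted position, and check the slot in the unobstructed first side view.

```bash
python3 - <<'E'
from h import *
s=load('side5');p=get_state()["tool_pos"]
print('pred head',proj(s,p-[0,0,.043]),'obs 340.3 217.7; per mm x',proj(s,p-[-.01,0,.043]),' y',proj(s,p-[0,-.01,.043]))
f=s["frame"][205:225,325:356].max(2)
ys,xs=np.nonzero(f<75);print('mask head',xs.min()+325,xs.max()+325,ys.min()+205,ys.max()+205)
c,sn=np.cos(np.radians(-4.6)),np.sin(np.radians(-4.6))
H=np.array([p+np.array([c*a-sn*b,sn*a+c*b,z]) for a in(-.026,.026) for b in(-.008,.008) for z in(-.049,-.037)])
u=np.array([proj(s,h) for h in H]);print('pred bbox',u.min(0),u.max(0))
o=load('side1')
for a in(-.034,.034):
  for b in(-.015,.015): print('slot corner',proj(o,[.5897+c*a-sn*b,-.1442+sn*a+c*b,.07]).round(1))
cv2.imwrite('pics/c6.png',cv2.resize(o["frame"][222:262,310:370,::-1],(780,520),interpolation=cv2.INTER_NEAREST))
E
```

```text
pred head [338.86406806 217.82297291] obs 340.3 217.7; per mm x [341.43589174 216.79330653]  y [336.40865885 216.52920044]
mask head 325 347 205 221
pred bbox [329.72880254 212.50155026] [347.95460295 223.27687324]
slot corner [331.5 246.9]
slot corner [325.  242.3]
slot corner [350.  240.1]
slot corner [343.3 235.7]
```

View pics/c6.png

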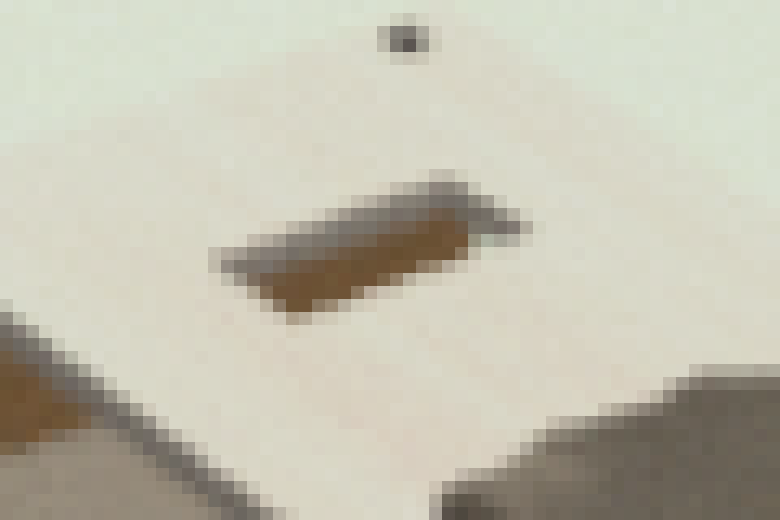

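The slot corners seen in the side view lie within about 1 px of the prediction, and the head is offset by the same amount, so they are aligned. I'll go down.

```bash
python3 -m jog '[[[0.001,-0.001,0.02,0,0,0],[0,0,0.02,0,0,0],[0,0,0.01,0,0,0],[0,0,0.01,0,0,0],[0,0,0.01,0,0,0],[0,0,0,0,0,0],[0,0,0,0,0,0]]]'
python3 -m jog '[[[0,0,0.01,0,0,0],[0,0,0.008,0,0,0],[0,0,0.006,0,0,0],[0,0,0.003,0,0,0],[0,0,0,0,0,0],[0,0,0,0,0,0]]]'
python3 - <<'E'
from h import *
delta([.5897,-.1442,.089],-4.6)
E
```

```text
clock: 8.72
tool_pos: [0.5893, -0.1445, 0.119]
eef_rot: [0.04, 0.999, 0.0, 0.0]
contact_force: [0.8, -0.4, -2.7]
opening: 0.154
finger_force: 39.7
clock: 9.48
tool_pos: [0.5892, -0.1445, 0.0919]
eef_rot: [0.04, 0.999, 0.0, 0.0]
contact_force: [0.0, 0.4, -3.4]
opening: 0.157
finger_force: 39.7
t 9.47 tcp [ 0.5892 -0.1445  0.0919] yaw 175.4 q [ 0.32  0.87 -0.28  1.73  0.39  0.59  1.3 ] F [ 0.   0.4 -3.4] op 0.157 ff 39.7
tilt z [ 0.  0. -1.] shift tool [-0.0004  0.0003  0.0029] az 0.001
```

```bash
python3 -m jog '[[[0,0,0.001,0,0,0],[0,0,0.001,0,0,0],[0,0,0.0005,0,0,0],[0,0,0,0,0,0],[0,0,0,0,0,0]]]'
python3 -m jog '[[[0,0,0.0006,0,0,0],[0,0,0,0,0,0],[0,0,0,0,0,0]]]'
```

```text
clock: 10.1
tool_pos: [0.589, -0.1445, 0.0892]
eef_rot: [0.04, 0.999, 0.0, 0.0]
contact_force: [-0.3, -0.3, -2.3]
opening: 0.159
finger_force: 39.7
clock: 10.48
tool_pos: [0.589, -0.1445, 0.0889]
eef_rot: [0.04, 0.999, -0.0, 0.0]
contact_force: [-2.1, 0.2, 1.9]
opening: 0.154
finger_force: 39.7
```

The collar is touching the plate. Joint 7 has room only for a negative turn.

```bash
python3 -m jog '[[[0,0,0,0,0,-0.12],[0,0,0,0,0,-0.16],[0,0,0,0,0,-0.16],[0,0,0,0,0,-0.16],[0,0,0,0,0,-0.16],[0,0,0,0,0,-0.16],[0,0,0,0,0,-0.16],[0,0,0,0,0,-0.16],[0,0,0,0,0,-0.16],[0,0,0,0,0,-0.17],[0,0,0,0,0,0],[0,0,0,0,0,0]]]'
python3 - <<'E'
from h import *
delta([.5897,-.1442,.089],85.4)
E
```

```text
clock: 11.98
tool_pos: [0.5897, -0.1446, 0.0889]
eef_rot: [-0.677, 0.736, -0.0, 0.001]
contact_force: [1.0, -0.6, 1.4]
opening: 0.156
finger_force: 39.7
t 11.97 tcp [ 0.5897 -0.1446  0.0889] yaw -94.8 q [ 0.53  0.95 -0.68  1.72  0.82  0.78  2.5 ] F [ 1.  -0.6  1.4] op 0.156 ff 39.7
tilt z [ 0.001 -0.    -1.   ] shift tool [-0.0004  0.     -0.0001] az -0.003
```

```bash
python3 -m jog '[[[0,0,0,0,0,0],[0,0,0,0,0,0],[0,0,0,0,0,0],[0,0,0,0,0,0],[0,0,0,0,0,0],[0,0,0,0,0,0]]]' 0.05
python3 -m jog '[[[0,0,-0.01,0,0,0],[0,0,-0.02,0,0,0],[0,0,-0.03,0,0,0],[0,0,-0.03,0,0,0],[0,0,-0.03,0,0,0],[0,0,-0.03,0,0,0],[0,0,0,0,0,0],[0,0,0,0,0,0],[0,0,0,0,0,0]]]'
python3 - <<'E'
from h import *
s=snap('side','side7.png')
cv2.imwrite('pics/c7.png',cv2.resize(s["frame"][160:300,225:425,::-1],(800,560)))
E
```

```text
clock: 12.72
tool_pos: [0.589, -0.1445, 0.0886]
eef_rot: [-0.678, 0.735, 0.0, 0.0]
contact_force: [-0.3, 0.2, 0.3]
opening: 0.566
finger_force: 0.0
clock: 13.85
tool_pos: [0.5883, -0.1447, 0.2377]
eef_rot: [-0.678, 0.735, 0.001, -0.001]
contact_force: [0.4, -0.2, -0.9]
opening: 0.564
finger_force: 0.0
```

View pics/c7.png

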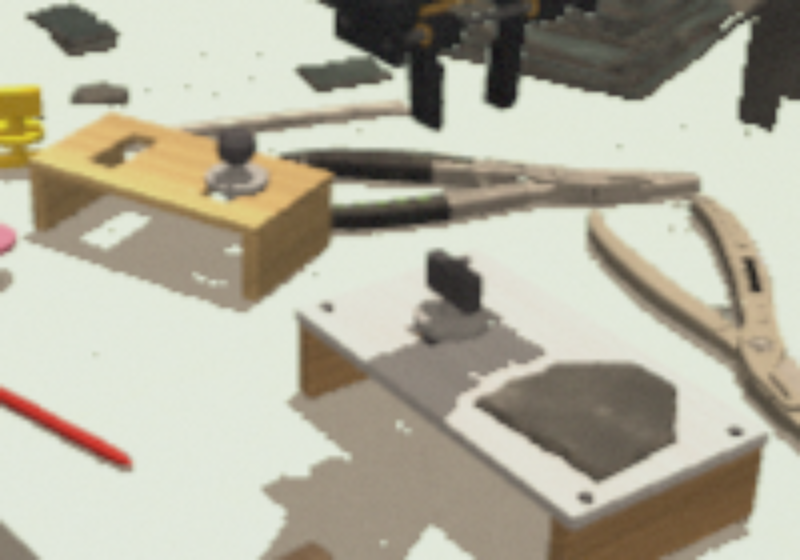

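The pin is seated, with its collar flat on the plate at (450,320). The wing at (455,280) lies crosswise to the slot, the gripper is clear, and the round-knobbed pin is still in the rack at (237,165).

```bash
python3 -c "
from plant import *
print(finish_job())"
```

```text
the job is handed in; nothing more can be done
None
```

The T-pin is seated in the jig slot, turned a quarter turn so its wing (and so the T-head) lies crosswise, and released; the round-knobbed pin was left in the rack, and the job is handed in at about 14 s (no verdict was returned).

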